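# Press open the wide touch-latch cupboard

## Robot

A 6-joint arm with a two-finger parallel gripper is mounted at the origin on a cart in front of the work surface, level with it; the furniture and walls round the work are solid. World frame = base frame: x ahead of the robot, y to its left, z up, the work surface at z = 0. Lengths are in m, angles in rad, forces in N, time in s.
With the tool pointing down it reaches from about 0.225 to 0.875 m from the base axis. Payload 3.4 kg.
Tool frame: the origin (TCP) lies at the very end of the fingers, on their centre line; the grasp point (between the pads) lies 19 mm behind it; z points along the fingers, y is the line along which they close (so a half turn about z gives the same grasp; the last joint's range is limited). The gripper opens to 85 mm and grips with 20 to 120 N. Pads are 22 mm wide; open, the fingers measure 114 mm over their backs; the gripper's body (76 mm by 85 mm) begins 54 mm behind the grasp point. The pads swing forward as they close: fully open they stand 13 mm farther back than shut.
Start: joints at [1.079, 0.276, 1.505, -0, 1.361, -0.121], TCP at [0.208, 0.536, 0.231] pointing down, gripper open.
Joint ranges: [-2.89, 2.89], [-0.75, 2.08], [0.22, 2.7], [-1.18, 4.32], [0.11, 2.71], [-2.7, 2.7]. Speed limits (rad/s): [2.57, 2.57, 3.14, 3.14, 3.14, 3.14].

## Interface

Orientations are given as a unit quaternion [w, x, y, z].
In Python, from rig import readout, vision, manip gives the robot as it stands.
- The arm moves only by the shell command python3 -m handwheel 'ROWS' [FORCE]. ROWS is JSON, a list of rows, each a list of 3 entries, a list of its own where there are three numbers: the shift along the tool's x, y, z in mm, then the turn, a rotation vector about the tool's x, y, z in units of 6 degrees (1.0 is 6 degrees), then the closure, from -1 (fully open) to 1 (shut), so that 0 is half open. A call has 1 to 20 rows; each row shifts and turns the commanded pose from where the row before left it, along the tool's axes as they then stand; what a row does not reach is not made up. A row lasts 1/8 s, in which the tool goes at most 62.5 mm and 10.7 degrees, less where a joint would pass 70% of its speed; a pose out of reach is approached as far as the arm can. A call is refused whole if a number of a shift passes 62.5 or a number of a turn 1, either way. A call with a gripper value outside its range is refused whole. The fingers move at their own pace and stop on an object; FORCE is the grip in N (left out, the last holds). Time passes only in rows, so rows that do not move let the fingers close. It gives the time, the measured TCP pose, the force, the opening and the grip force at its end, in the units of the state.
- readout.get_state(): the state, without advancing time (a new reading comes with each control period).
- vision.get_image(name): name is "scene" or "top" or "wrist"; returns the picture (400x640x3 uint8, blue, green, red); there is no depth.
- vision.camera_params(name): a dict with "intrinsics" (3x3 intrinsics, pixels), "rvec" (rotation vector, rad) and "tvec" (3), from world to camera coordinates, as OpenCV has them; the wrist camera has in their place "hand_eye" (4x4, takes a point from camera to tool coordinates, whose origin is the TCP and whose axes are the flange's). Camera axes: x right, y down, z forward; pixel columns grow to the right and rows downward; lengths in m; the calibration is good to about 2 mm. A picture is of the moment at which its call begins: read the wrist's pose just before it. camera_params takes no time and is no camera call.
- manip.sign_off(): hands the job in; it is judged then, once.
The state is a dict: "clock": time; "qpos": joint angles; "qd": joint speeds; "effort": joint torques, N m; "position": TCP position; "ee_rot": TCP orientation; "contact_force": force on the tool from outside, world axes, zero at the start; "moment": the same for the moment, N m; "width": finger opening in m; "gripper_force": force on a finger pad.
Only numpy, scipy, OpenCV 4.12 (cv2) and the standard library are available. Lean on these libraries where they do the work, as an engineer would, in place of code of your own. Each camera call takes 0.05 s, during which the arm holds its last target. There are 200 camera calls.

## Task

Open the wider of the two low handle-less cupboards on the worktop without grasping anything: gently press its door in near the free edge (on the right, away from the hinges) until the touch catch lets go, then back off so that it springs ajar by itself. Reach in behind the ajar door with the fingers, push it wide open, to at least 60 degrees, and draw away. Leave the narrow cupboard shut and do not move the things standing about.

Things in the scene. Friction and masses are not known exactly. Their poses are not given: they have to be found in the camera images.
- wide: The wide cupboard: low white box, plain light-wood door, no handle, fixed to the worktop; carcass 190 wide (its y) x 125 deep (x) x 135 mm high. Origin: centre of its underside; -x points out of its front, z up. The shut door's front face is at x = -0.0845; an 8 mm gap behind the door lets it be pressed in. Spice jars inside.
- wide_door (a joint): Angle of the wide cupboard's door, rad: 0 shut and latched, negative pressed in (stop -0.043), positive open (stop 1.75). About 5 N near the free edge presses it to -0.03 (5 mm there), where the catch drops; once the finger backs off, a spring plunger pushes it out to about 0.4 rad within a second. Beyond that the damped hinge stays where it is left.
- wide_press (a point): Where to press: point on the front face of the wide cupboard's door, 25 mm from its free edge, at height 0.100; moves with the door. The door is 188 mm wide, 14 thick, from z 0.006 to 0.133; its free edge is on the cupboard's -y side (right).
- wide_hinge (a point): Point at height 0.100 on the upright hinge axis (steel knuckles) of the wide cupboard's door, on the cupboard's +y side (left), in the plane of the door's back face. The free edge swings out to the cupboard's -x. The plunger is a 9 mm rod at z 0.049, 118 mm from the hinge; it sticks out behind the ajar door.
- narrow: The narrow cupboard: low white box, plain light-wood door, no handle, fixed to the worktop; carcass 125 wide (its y) x 125 deep (x) x 135 mm high. Origin: centre of its underside; -x points out of its front, z up. The shut door's front face is at x = -0.0845; an 8 mm gap behind the door lets it be pressed in. Spice jars inside.
- narrow_door (a joint): Angle of the narrow cupboard's door, rad: 0 shut and latched, negative pressed in (stop -0.043), positive open (stop 1.75). About 5 N near the free edge presses it to -0.03 (5 mm there), where the catch drops; once the finger backs off, a spring plunger pushes it out to about 0.4 rad within a second. Beyond that the damped hinge stays where it is left.
- narrow_press (a point): Where to press: point on the front face of the narrow cupboard's door, 25 mm from its free edge, at height 0.100; moves with the door. The door is 123 mm wide, 14 thick, from z 0.006 to 0.133; its free edge is on the cupboard's -y side (right).
- narrow_hinge (a point): Point at height 0.100 on the upright hinge axis (steel knuckles) of the narrow cupboard's door, on the cupboard's +y side (left), in the plane of the door's back face. The free edge swings out to the cupboard's -x. The plunger is a 9 mm rod at z 0.049, 85 mm from the hinge; it sticks out behind the ajar door.
- mug: White dotted mug, 82 x 114 x 91 mm, loose; origin at the centre of its underside. Bystander.
- pepper: Green bell pepper, 68 x 67 x 74 mm, loose; origin at its underside. Bystander.
- salt: Glass shaker with a domed top, 44 mm across, 90 mm high, loose, standing between the two cupboards; origin at the centre of its underside. Bystander.
- lemon: Lemon, 78 x 55 x 56 mm, loose on the chopping board at the right; origin at its underside. Bystander.
- candle: Small round tea-light candle, 38 mm across, 15 mm high, loose on the worktop near its front edge; origin at its underside. Bystander.

How it is judged:
By the outcome, as a careful person would: the job done as asked, in the order asked, and still so for the second after the job is handed in, with the robot touching nothing.
It also fails if it takes over 54 s, if anything falls off the work surface, if the arm or the gripper's body presses on something with over 40 N, if the wrist force passes 120 N, or if a joint passes its speed limit or range.

## Working session

There is one attempt and no reset: what is moved stays moved. The work goes in short steps, Python scripts to look and compute and a shell command to move; the robot and the scene stay as the last step left them, time stands still between calls to the robot, and variables do not carry over. Pictures are saved under pics/ and viewed, at most 10 in all, crops included, and the job is handed in when it is done.

```bash
mkdir -p pics; python3 - <<'E'
from rig import readout, vision
import cv2
for n in("scene","top"):
    cv2.imwrite(f"pics/{n}0.png",vision.get_image(n)); p=vision.camera_params(n); print(n,p)
print(readout.get_state())
E
```

```text
scene {'intrinsics': array([[443.37872645,   0.        , 321.86491473],
       [  0.        , 443.37872645, 210.58129873],
       [  0.        ,   0.        ,   1.        ]]), 'rvec': array([ 0.07436063, -2.6769099 ,  1.61091945]), 'tvec': array([0.5021669 , 0.07980618, 1.87790641])}
top {'intrinsics': array([[396.04991274,   0.        , 318.78218374],
       [  0.        , 396.04991274, 198.00276612],
       [  0.        ,   0.        ,   1.        ]]), 'rvec': array([ 2.15309906, -1.30841425,  0.48683601]), 'tvec': array([-0.25235078,  0.41375695,  1.2556925 ])}
{'clock': 0.1, 'qpos': array([ 1.07900750e+00,  2.76530212e-01,  1.50599098e+00,  2.30282862e-05,
        1.36070596e+00, -1.20964417e-01]), 'qd': array([-0.0009015 , -0.00121788, -0.00218291, -0.00013173,  0.00169554,
        0.0013537 ]), 'effort': array([ 1.24466776e-03, -4.17699945e+01, -2.46404600e+01,  1.89535172e-04,
        5.82377339e-03,  5.78336824e-06]), 'position': array([0.20812846, 0.53551337, 0.23053329]), 'ee_rot': array([-2.57221620e-04,  1.84353998e-01,  9.82859571e-01, -7.75795261e-04]), 'contact_force': array([ 0.13677383, -0.57801769,  0.51098266]), 'moment': array([-0.00727037, -0.01246469,  0.03726435]), 'gripper_force': 0.0, 'width': 0.08540577523956025}
```

View pics/scene0.png

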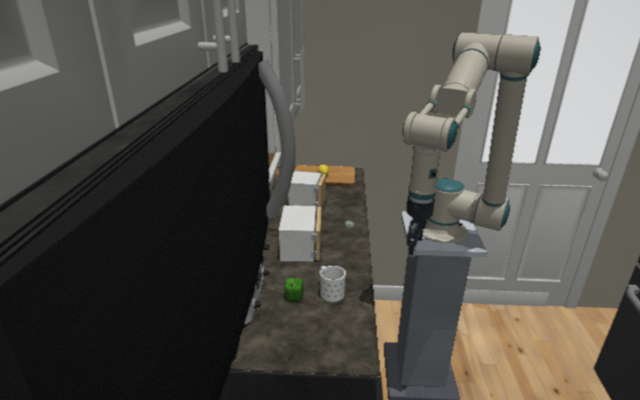

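View pics/top0.png

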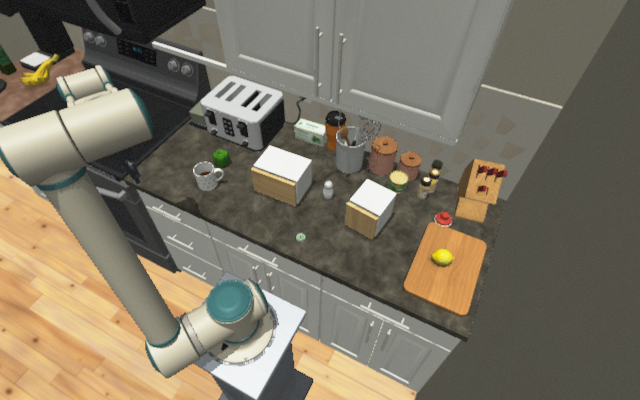

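The scene view shows the wide cupboard at (300,232), the narrow one at (307,188), the mug at (333,284) and the pepper at (294,289). In the top view the wide one is at (282,175), the narrow one at (370,208), the salt at (328,189), the candle at (300,237) and the mug at (206,177). Next I'll enlarge the top view to read the corners.

```bash
python3 - <<'E'
import cv2
a=cv2.imread("pics/top0.png")[140:250,185:405]; cv2.imwrite("pics/crop0.png",cv2.resize(a,None,fx=3.6,fy=3.6,interpolation=cv2.INTER_CUBIC))
E
```

```text
(no output)
```

View pics/crop0.png

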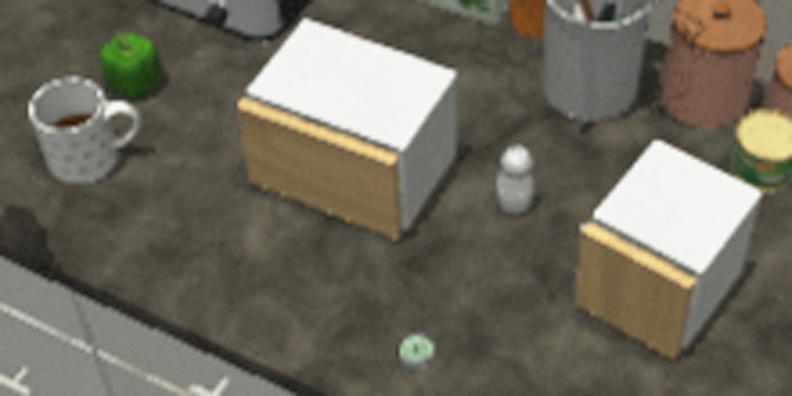

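```bash
cat > h.py <<'E'
import numpy as np, cv2
from rig import readout, vision
from scipy.spatial.transform import Rotation as R
def ray(p,uv,z):
    M=cv2.Rodrigues(p["rvec"])[0]; c=-M.T@p["tvec"]
    d=M.T@np.linalg.solve(p["intrinsics"],[*uv,1]); return (c+d*(z-c[2])/d[2])[:2]
def Rt(): 
    s=readout.get_state(); q=s["ee_rot"]; return R.from_quat([q[1],q[2],q[3],q[0]]),s
E
python3 - <<'E'
from h import *
p=vision.camera_params("top")
f=lambda u,v,z: ray(p,(185+(u+.5)/3.6-.5,140+(v+.5)/3.6-.5),z)
for n,w,c in(("wide",.19,[(307,18),(457,72),(400,150),(248,95)]),("narrow",.125,[(657,140),(760,192),(692,272),(597,215)])):
    W=np.array([f(*x,.135) for x in c]); L=np.array([[.0625,w/2],[.0625,-w/2],[-.0625,-w/2],[-.0625,w/2]])
    H=(L.T@(W-W.mean(0))); a=np.arctan2(H[0,1]-H[1,0],H[0,0]+H[1,1]); A=np.array([[np.cos(a),-np.sin(a)],[np.sin(a),np.cos(a)]])
    o=W.mean(0); print(n,o.round(4),"yaw",a.round(3),"res",(W-o-L@A.T).round(4).tolist())
    g=lambda x,y:(o+A@[x,y]).round(4)
    print(" press",g(-.0845,-w/2+.001+.025),"free",g(-.0845,-w/2+.001),"hinge",g(-.0705,w/2-.001))
for n,u,v,z in(("candle",416,349,.008),("saltbase",515,205,.005),("mugbase",80,170,.01),("pepper",132,75,.03)): print(n,f(u,v,z).round(3))
r,s=Rt(); print(r.as_matrix().round(3))
print(vision.camera_params("wrist"))
E
```

```text
wide [0.5877 0.1775] yaw 0.03 res [[0.0035, -0.0007], [0.0014, 0.001], [-0.0017, 0.004], [-0.0032, -0.0043]]
 press [0.5052 0.106 ] free [0.506 0.081] hinge [0.5144 0.2694]
narrow [ 0.5935 -0.1963] yaw -0.158 res [[-0.001, -0.0012], [0.0018, 0.0021], [-0.0016, 0.0059], [0.0008, -0.0068]]
 press [ 0.5043 -0.219 ] free [ 0.5003 -0.2437] hinge [ 0.5335 -0.1245]
candle [ 0.391 -0.006]
saltbase [ 0.614 -0.009]
mugbase [0.426 0.448]
pepper [0.563 0.471]
[[-0.932  0.362 -0.001]
 [ 0.362  0.932 -0.001]
 [ 0.    -0.002 -1.   ]]
{'intrinsics': array([[322.55229008,   0.        , 323.41563935],
       [  0.        , 322.55229008, 197.52079789],
       [  0.        ,   0.        ,   1.        ]]), 'hand_eye': array([[ 9.18623154e-04, -9.57114810e-01, -2.89707431e-01,
         7.39924798e-02],
       [ 9.99998101e-01,  1.37715682e-03, -1.37889378e-03,
         1.20581569e-03],
       [ 1.71873223e-03, -2.89705614e-01,  9.57114258e-01,
        -1.42590184e-01],
       [ 0.00000000e+00,  0.00000000e+00,  0.00000000e+00,
         1.00000000e+00]])}
```

```bash
python3 -m handwheel '[[[0,0,0],[0,0,-0.96],1],[[0,0,0],[0,0,-0.96],1],[[0,0,0],[0,0,-0.95],1],[[0,0,0],[0,0,-0.95],1],[[-14,-29,0],[0,0,0],1],[[-14,-29,0],[0,0,0],1],[[-14,-29,0],[0,0,0],1],[[-14,-29,0],[0,0,0],1],[[-14,-29,0],[0,0,0],1],[[-14,-29,0],[0,0,0],1],[[-14,-29,0],[0,0,0],1],[[-14,-29,0],[0,0,0],1],[[-14,-29,0],[0,0,0],1],[[-14,-29,0],[0,0,0],1],[[-14,-29,0],[0,0,0],1],[[-14,-29,0],[0,0,0],1],[[-14,-29,0],[0,0,0],1],[[-14,-29,0],[0,0,0],1],[[-13,-31,0],[0,0,0],1],[[0,0,0],[0,0,0],1]]' 40; python3 - <<'E'
from h import *
r,s=Rt(); print(s["position"],r.as_matrix().round(3),s["contact_force"]); np.savez("w1.npz",p=s["position"],R=r.as_matrix())
cv2.imwrite("pics/wrist1.png",vision.get_image("wrist"))
E
```

```text
clock: 2.6
position: [0.4306, 0.1037, 0.2309]
ee_rot: [-0.0, -0.013, 1.0, -0.0]
contact_force: [-0.6, 0.1, -0.6]
width: -0.0001
gripper_force: 0.0
[0.43062854 0.10371792 0.23093082] [[-1.    -0.026 -0.001]
 [-0.026  1.    -0.   ]
 [ 0.001 -0.    -1.   ]] [-0.6144805   0.12350944 -0.55671575]
```

View pics/wrist1.png

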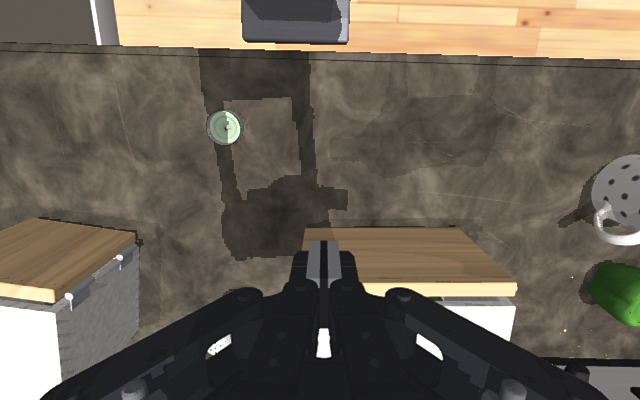

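The wrist view shows the wide door with its front bottom edge from (303,228) to (465,228) and its hinge-side top front corner at (517,282). The candle is at (225,128).

```bash
cat >> h.py <<'E'
def wray(uv,z,p,Rm):
    c=vision.camera_params("wrist"); T=np.eye(4); T[:3,:3]=Rm; T[:3,3]=p; T=T@c["hand_eye"]
    d=T[:3,:3]@np.linalg.solve(c["intrinsics"],[*uv,1]); o=T[:3,3]; return (o+d*(z-o[2])/d[2])[:2]
E
python3 - <<'E'
from h import *
w=np.load("w1.npz")
for n,u,v,z in(("free bot",303,228,.006),("hinge bot",465,228,.006),("hinge top",517,282,.133),("candle",225,128,.015),("narrow hinge? top",136,232,.133)): print(n,wray((u,v),z,w["p"],w["R"]).round(4))
E
```

```text
free bot [0.5076 0.0813]
hinge bot [0.5021 0.2795]
hinge top [0.4997 0.2699]
candle [ 0.389  -0.0042]
narrow hinge? top [ 0.4628 -0.0457]
```

```bash
python3 -m handwheel '[[[0,0.5,28],[0,0,0],1],[[0,0.5,28],[0,0,0],1],[[0,0,28],[0,0,0],1],[[0,0,28],[0,0,0],1],[[0,0,28],[0,0,0],1],[[-11,0,0],[0,0,0],1],[[-11,0,0],[0,0,0],1],[[-11,0,0],[0,0,0],1],[[-10,0,0],[0,0,0],1],[[-6,0,0],[0,0,0],1],[[-3,0,0],[0,0,0],1],[[0,0,0],[0,0,0],1]]'; cat > look.py <<'E'
import sys
from h import *
r,s=Rt(); np.savez("w.npz",p=s["position"],R=r.as_matrix()); print(s["contact_force"].round(2))
cv2.imwrite(f"pics/{sys.argv[2]}.png",vision.get_image(sys.argv[1]))
E
python3 look.py wrist w2
```

```text
clock: 4.15
position: [0.4819, 0.1077, 0.0913]
ee_rot: [-0.0, -0.015, 1.0, 0.0]
contact_force: [0.6, 0.3, 0.0]
width: 0.0002
gripper_force: 0.0
[0.61 0.33 0.05]
```

View pics/w2.png

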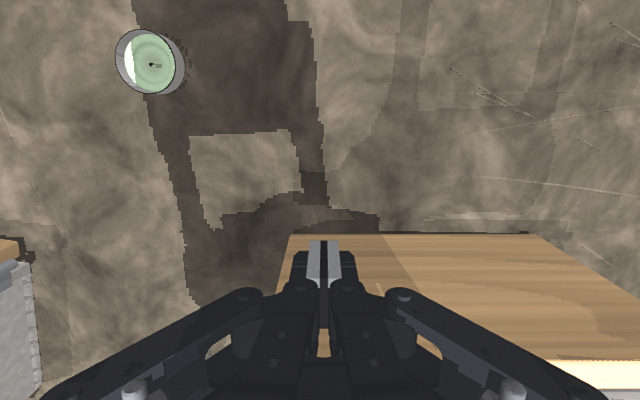

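The fingertips are in front of the door near its free edge at (290,240), not touching yet. Now I'll advance gently.

```bash
for i in 1 2 3; do :; done; python3 -m handwheel '[[[-2,0,0],[0,0,0],1],[[-2,0,0],[0,0,0],1],[[-2,0,0],[0,0,0],1],[[-2,0,0],[0,0,0],1],[[0,0,0],[0,0,0],1]]'; python3 -m handwheel '[[[-2,0,0],[0,0,0],1],[[0,0,0],[0,0,0],1]]';  python3 -m handwheel '[[[-2,0,0],[0,0,0],1],[[0,0,0],[0,0,0],1]]'
```

```text
clock: 4.82
position: [0.4902, 0.108, 0.0913]
ee_rot: [0.0, -0.015, 1.0, 0.0]
contact_force: [-1.7, -0.3, -0.8]
width: -0.0002
gripper_force: 0.0
clock: 5.08
position: [0.492, 0.1081, 0.0913]
ee_rot: [-0.0, -0.015, 1.0, 0.0]
contact_force: [-0.1, -0.3, -0.6]
width: -0.0002
gripper_force: 0.0
clock: 5.32
position: [0.4934, 0.1081, 0.0912]
ee_rot: [-0.001, -0.015, 1.0, 0.0]
contact_force: [-3.6, -0.1, 0.8]
width: -0.0002
gripper_force: 0.0
```

```bash
for i in 1; do python3 -m handwheel '[[[-2,0,0],[0,0,0],1],[[0,0,0],[0,0,0],1]]'; done; python3 -m handwheel '[[[-1.5,0,0],[0,0,0],1],[[0,0,0],[0,0,0],1]]'; python3 -m handwheel '[[[-1,0,0],[0,0,0],1],[[0,0,0],[0,0,0],1]]'
```

```text
clock: 5.58
position: [0.495, 0.1081, 0.0912]
ee_rot: [-0.001, -0.015, 1.0, -0.0]
contact_force: [-5.0, -0.8, 3.1]
width: 0.0
gripper_force: 0.0
clock: 5.82
position: [0.4966, 0.108, 0.0912]
ee_rot: [-0.001, -0.015, 1.0, -0.0]
contact_force: [-4.7, -1.6, 3.3]
width: -0.0002
gripper_force: 0.0
clock: 6.08
position: [0.4977, 0.1079, 0.0912]
ee_rot: [-0.001, -0.015, 1.0, -0.0]
contact_force: [-4.5, -1.0, 2.3]
width: -0.0003
gripper_force: 0.0
```

```bash
python3 -m handwheel '[[[-1,0,0],[0,0,0],1],[[0,0,0],[0,0,0],1]]'; python3 -m handwheel '[[[20,0,0],[0,0,0],1],[[25,0,0],[0,0,0],1],[[25,0,0],[0,0,0],1],[[25,0,0],[0,0,0],1],[[20,0,-10],[0,0,0],1],[[0,0,-25],[0,0,0],1],[[0,0,-25],[0,0,0],1],[[0,-25,-25],[0,0,0],1],[[0,-25,-20],[0,0,0],1],[[0,-25,0],[0,0,0],1],[[0,-25,0],[0,0,0],1],[[0,0,0],[0,0,0],1],[[0,0,0],[0,0,0],1]]'; python3 look.py wrist w3
```

```text
clock: 6.32
position: [0.4987, 0.1079, 0.0912]
ee_rot: [-0.001, -0.015, 1.0, -0.0]
contact_force: [-4.7, -1.4, 3.5]
width: -0.0001
gripper_force: 0.0
clock: 7.95
position: [0.3881, 0.0053, 0.1964]
ee_rot: [0.001, -0.014, 1.0, 0.0]
contact_force: [-0.2, -0.5, -0.3]
width: 0.0002
gripper_force: 0.0
[-0.23 -0.52 -0.32]
```

View pics/w3.png

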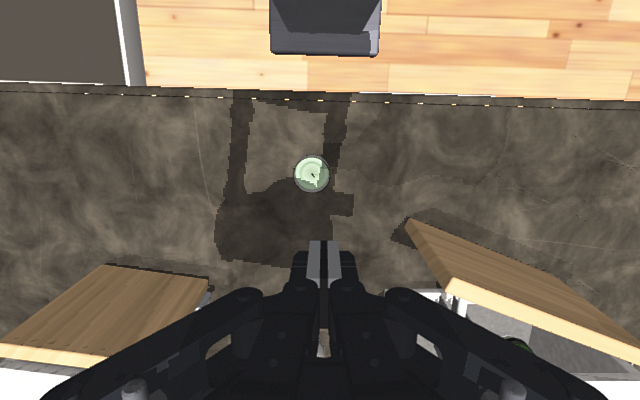

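The door is ajar: its bottom free corner is at (408,221), and the top free corner runs from (447,282) to (455,295).

```bash
python3 - <<'E'
from h import *
w=np.load("w.npz")
for u,v,z in((408,221,.006),(447,282,.133),(455,295,.133)): print(wray((u,v),z,w["p"],w["R"]).round(4))
h=np.array([.5135,.2695])
for a in (.4,.6,.8,1.0,1.1,1.2,1.3):
    t=a-.0-np.pi/2; b=.03
    # door direction from hinge, at angle a opens to -x
    d=np.array([-np.sin(a),-np.cos(a)]); A=np.array([[np.cos(b),-np.sin(b)],[np.sin(b),np.cos(b)]]); d=A@d; n=A@np.array([np.cos(a),-np.sin(a)])
    print(a,"free back",(h+.188*d).round(3),"at .15",(h+.15*d).round(3),"TCP for 18mm standoff at .16",(h+.16*d+.018*n).round(3))
E
```

```text
[0.4397 0.1009]
[0.4381 0.0973]
[0.4487 0.1047]
0.4 free back [0.446 0.094] at .15 [0.459 0.13 ] TCP for 18mm standoff at .16 [0.472 0.114]
0.6 free back [0.412 0.111] at .15 [0.433 0.143] TCP for 18mm standoff at .16 [0.442 0.125]
0.8 free back [0.383 0.135] at .15 [0.409 0.162] TCP for 18mm standoff at .16 [0.415 0.142]
1.0 free back [0.358 0.163] at .15 [0.39  0.185] TCP for 18mm standoff at .16 [0.392 0.164]
1.1 free back [0.349 0.179] at .15 [0.382 0.197] TCP for 18mm standoff at .16 [0.382 0.177]
1.2 free back [0.34  0.196] at .15 [0.375 0.211] TCP for 18mm standoff at .16 [0.373 0.191]
1.3 free back [0.334 0.214] at .15 [0.37  0.225] TCP for 18mm standoff at .16 [0.366 0.205]
```

```bash
python3 -m handwheel '[[[-20,4,0],[0,0,0],1],[[-20,4,0],[0,0,0],1],[[-20,4,0],[0,0,0],1],[[-20,5,0],[0,0,0],1],[[-18,5,0],[0,0,0],1],[[0,0,27],[0,0,0],1],[[0,0,27],[0,0,0],1],[[0,0,27],[0,0,0],1],[[0,0,25],[0,0,0],1],[[0,0,0],[0,0,0],1],[[0,15,0],[0,0,0],1],[[0,15,0],[0,0,0],1],[[0,15,0],[0,0,0],1],[[0,15,0],[0,0,0],1],[[0,14,0],[0,0,0],1],[[0,0,0],[0,0,0],1]]'; python3 look.py wrist w4
```

```text
clock: 10.0
position: [0.4825, 0.1049, 0.0904]
ee_rot: [0.0, -0.016, 1.0, 0.0]
contact_force: [0.8, 0.2, 0.4]
width: -0.0001
gripper_force: 0.0
[0.79 0.22 0.45]
```

View pics/w4.png

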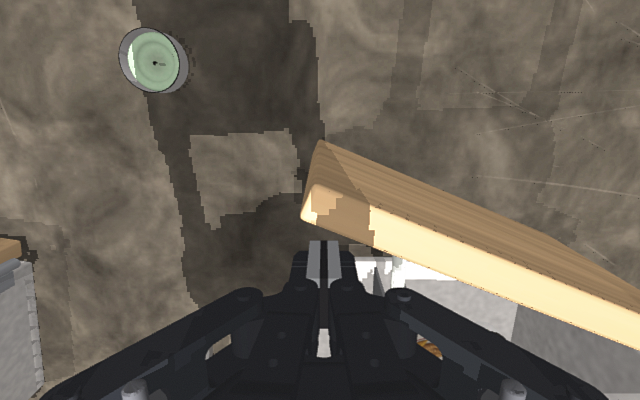

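The fingers are behind the ajar door, whose free top corner is at (303,215). I'll push along its arc.

```bash
python3 -m handwheel '[[[7,5,0],[0,0,0],1],[[8,5,0],[0,0,0],1],[[8,4,0],[0,0,0],1],[[8,4,0],[0,0,0],1],[[9,4,0],[0,0,0],1],[[9,6,0],[0,0,0],1],[[9,6,0],[0,0,0],1],[[8,6,0],[0,0,0],1],[[0,0,0],[0,0,0],1]]'; python3 -m handwheel '[[[8,8,0],[0,0,0],1],[[7,8,0],[0,0,0],1],[[7,7,0],[0,0,0],1],[[6,9,0],[0,0,0],1],[[6,9,0],[0,0,0],1],[[6,9,0],[0,0,0],1],[[3,8,0],[0,0,0],1],[[3,8,0],[0,0,0],1],[[0,0,0],[0,0,0],1]]'; python3 look.py wrist w5
```

```text
clock: 11.18
position: [0.4141, 0.1422, 0.0902]
ee_rot: [-0.001, -0.015, 1.0, -0.0]
contact_force: [-0.0, -0.5, -0.0]
width: 0.0001
gripper_force: 0.0
clock: 12.3
position: [0.3668, 0.2069, 0.0901]
ee_rot: [-0.001, -0.015, 1.0, -0.0]
contact_force: [0.5, -0.8, -0.2]
width: -0.0002
gripper_force: 0.0
[ 0.51 -0.77 -0.16]
```

View pics/w5.png

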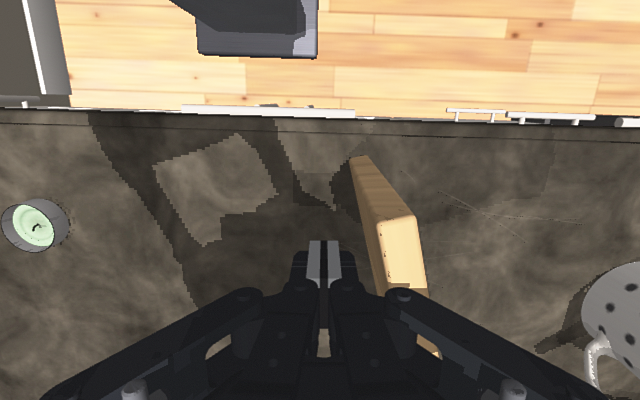

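The door now points toward the robot: its free-edge top corners are at (385,222) and (415,218), well past 60°. I'll draw away and verify.

```bash
python3 - <<'E'
from h import *
w=np.load("w.npz")
for u,v in((385,222),(415,218)):
    q=wray((u,v),.133,w["p"],w["R"]); d=q-[.5135,.2695]; print(q.round(3),"deg",np.degrees(np.arctan2(-d[0],-d[1])-(-.03)).round(1))
E
python3 -m handwheel '[[[0,-12,0],[0,0,0],1],[[0,-20,0],[0,0,0],1],[[0,-25,0],[0,0,0],1],[[0,-25,-10],[0,0,0],1],[[0,-10,-25],[0,0,0],1],[[0,0,-30],[0,0,0],1],[[0,0,-30],[0,0,0],1],[[0,0,-30],[0,0,0],1],[[10,0,-20],[0,0,0],1],[[20,0,0],[0,0,0],1],[[20,0,0],[0,0,0],1],[[0,0,0],[0,0,0],1],[[0,0,0],[0,0,0],1]]'; python3 look.py top t6
```

```text
[0.331 0.227] deg 78.7
[0.33  0.237] deg 81.7
clock: 13.98
position: [0.3202, 0.113, 0.2349]
ee_rot: [0.0, -0.015, 1.0, -0.0]
contact_force: [-0.1, 0.2, 0.0]
width: -0.0006
gripper_force: 0.0
[-0.06  0.22  0.04]
```

View pics/t6.png

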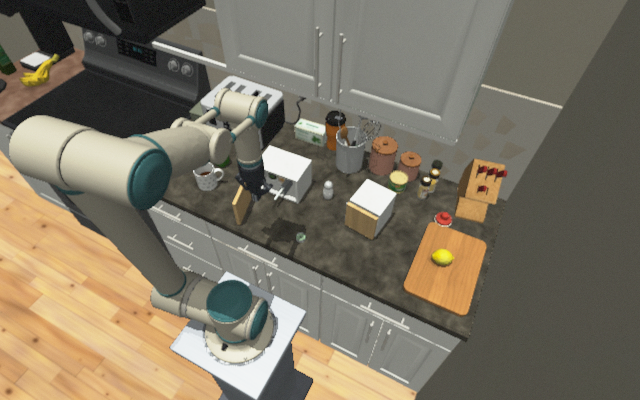

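The wide door stands open at (243,203), about 79°. The narrow cupboard is shut, the mug, salt, candle and lemon are where they were, and the robot is clear, so I'll hand in.

```bash
python3 -c "
from rig import manip; print(manip.sign_off())"
```

```text
the job is handed in; nothing more can be done
None
```

The wide cupboard's door was pressed until the catch let go, sprang ajar, and was then pushed open to about 79°; the narrow one is still shut, the mug, salt, candle and lemon look unmoved in the last picture (the pepper was partly behind the arm), and the job was handed in at about 14 s.

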